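# Raise the telescoping work lamp on the bench track

## Task

Set the work lamp up for the beech panel: with its mast still down, slide the lamp's foot along the bench track to the right until it butts against the stop block. Then grip the handle across its release button, squeeze the button in and draw the mast straight up, past the first stop, to its second stop at the very top, leaving the panel and the things lying by the track where they are. Finish still gripping the handle and holding the mast up there, because nothing locks it at the top until I tighten the collar by hand.

Things in the scene. Friction and masses are not known exactly. Their poses are not given: they have to be found in the camera images.
- track: aluminium T-slot track, 400 mm long, 46 mm wide, on a plywood strip 430 x 100 x 12 mm fixed to the bench; track top 32 mm above the bench. Origin: centre of the strip's underside, on the bench. y axis: along the track, towards the lamp's starting end (left, seen from the robot); x axis: across it, away from the robot
- lamp_grip (a point): centre of the lamp's handle, a black bar with rounded edges 100 mm long (along the track), 30 mm wide, 26 mm high, on top of the mast, 200 mm above the bench when the mast is down. Axes parallel to the track's. Gripped here from above with the fingers closing across the track (track's x), one pad squeezes the release button. 30 mm below this point is the 40 mm square collar (mast down)
- lamp_head (a point): centre of the lamp head, a grey slab 106 x 80 x 22 mm with cooling ribs, carried by the mast on a side arm: 118 mm to the right (-y) of the handle's centre and 32 mm below it; its nearest edge is 70 mm to the right of the handle's centre, and no part is higher than the handle's top
- button_face (a point): middle of the outer face of the release button, a grey pad 32 mm long and 14 mm high in the middle of the handle's near (-x) face, standing 6.5 mm proud of it, so that the handle measures 36.5 mm across there before the squeeze and 30.5 mm after. A locking pin on the inner tube, seen in the lower hole of the outer tube, moves with it
- lamp_button (a joint): how far the button is pressed in, m: 0 out, 0.006 fully in. A spring pushes it out with 2.4 N at 0 and 4.8 N fully in; the pin is clear of its hole from about 0.004
- lamp_mast (a joint): how far the mast is drawn up, m: 0 down (pin in the lower hole, locked), 0.045 first stop (pin drops into the upper hole if the button is out), 0.090 second stop, the end of its travel, where there is no hole. The mast moves only while the button is in or the pin is between holes; it weighs about 0.45 kg and sinks back towards the first stop when let go at the top
- lamp_foot (a joint): how far the lamp's foot has been slid along the track to the right (-y of the track), m: 0 at the left end, 0.30 at most. It slides with about 2.5 N of friction and cannot leave or lift out of the track; foot, mast and handle move together
- foot_face (a point): middle of the right-hand (-y) face of the lamp's foot, an aluminium block 64 x 60 x 22 mm on the track; 30 mm to the right of the mast's axis, 44 mm above the bench
- stop_face (a point): middle of the left-hand (+y) face of the stop block, an aluminium block 60 x 34 x 28 mm clamped on the track with a black knob on top (83 mm above the bench); it does not move. The foot butts against this face; the lamp head passes over the block
- try_square: try square lying behind the track; leave it
- wood_block_5: flat square block of brown wood, 79 x 79 x 19 mm, behind the track; leave it
- sanding_block: cork sanding block, 128 x 100 x 30 mm, in front of the track; leave it
- pencil_1: yellow pencil in front of the track; leave it
- beech_panel_small: flat beech panel, 313 x 185 x 18 mm, to the right of the track, the work to be lit; leave it
- screw_tin: small open tin of screws, 67 mm across, 48 mm high, behind the track; leave it

How it is judged:
On the way:
1. the foot has been slid against the stop block with the mast still down (y of foot_face in the frame of stop_face below 0.005 m and value of joint lamp_mast below 0.012 m), for 0.2 s.
At the end, for the whole second after the job is handed in: the mast is at its second stop (within 6 mm of the end of its travel), the foot is still within 8 mm of the stop block, and the fingers still grip the lamp's handle (more than 2 N), holding it up (value of joint lamp_mast above 0.084 m and y of foot_face in the frame of stop_face below 0.008 m and contact force between the fingers and lamp_mast above 2 N and height (world z) of lamp_grip above 0.283 m); the arm keeps its last pose, push and grip.
It fails at once if the panel or one of the things lying by the track was shifted by more than 40 mm (distance of any of try_square, wood_block_5, sanding_block, pencil_1, beech_panel_small, screw_tin from where it was at the start of the episode above 0.04 m).
It also fails if it takes over 35 s, if anything falls off the work surface, if the arm or the gripper's body presses on something with over 40 N, if the wrist force passes 120 N, or if a joint passes its speed limit or range.

## Robot

A 6-joint arm with a two-finger parallel gripper is mounted at the origin on a cart in front of the work surface, level with it; the furniture and walls round the work are solid. World frame = base frame: x ahead of the robot, y to its left, z up, the work surface at z = 0. Lengths are in m, angles in rad, forces in N, time in s.
With the tool pointing down it reaches from about 0.35 to 0.775 m from the base axis. Payload 7.3 kg.
Tool frame: the origin (TCP) lies between the finger pads; the fingertips stand 25 mm ahead of it and the grasp point (between the pads) lies 6 mm ahead of it; y points along the fingers, z is the direction in which the jaws open and shut, and the axes are right-handed (so a half turn about y gives the same grasp; the last joint's range is limited). The gripper opens to 92 mm and grips with 3 to 60 N. Pads are 19 mm wide; open, the fingers measure 130 mm over their backs; the gripper's body (75 mm by 190 mm) begins 47 mm behind the grasp point.
Start: joints at [1.132, 0.342, 1.524, -0, 1.275, -0.146], TCP at [0.152, 0.503, 0.252] pointing down, gripper open.
Joint ranges: [-2.53, 2.53], [-0.77, 2.02], [0.04, 2.7], [-1, 4.14], [0.28, 2.66], [-3.11, 3.11]. Speed limits (rad/s): [2.57, 2.57, 3.14, 3.14, 3.14, 3.14].

## Interface

Orientations are given as [roll, pitch, yaw] about the fixed x, y, z axes, in that order (R = Rz(yaw) Ry(pitch) Rx(roll)).
In Python, from cell import sensors, read_camera, hand_in gives the robot as it stands. The module is installed in compiled form; this text tells all that it offers.
- The arm moves only by the tool send_rows, never from a script. Its argument "motion" is a list that holds one entry, the list of rows, each a list of 4 numbers: the shift along the tool's x, y, z in m, then the turn about the tool's y in degrees. In form: [[[tx, ty, tz, twist], ...]]. A call has 1 to 8 rows; each row is the pose to reach, as a shift and turn from the pose measured when the call began, along the tool's axes at that moment; what a row does not reach only later rows make up. A row lasts 1/10 s, in which the tool goes at most 50 mm and 8.59 degrees, less where a joint would pass 70% of its speed; a pose out of reach is approached as far as the arm can. A call with a gripper value outside its range is refused whole. "gripper" is the opening, from 0 (shut) to 1 (fully open), set as the call begins (left out, the last holds). The fingers move at their own pace and stop on an object; "grip_force" is the grip in N (left out, the last holds). Time passes only in rows, so rows that repeat a pose let the fingers close. It gives the time, the measured TCP pose, the force and the opening at its end, in the units of the state.
- sensors.observe(): the state, without advancing time (a new reading comes with each control period).
- read_camera(name): name is "scene" or "top"; returns a dict with "frame" (400x640x3 uint8, red, green, blue), "fx", "fy", "cx", "cy" (pixels), "extrinsics" (4x4, takes a point from world to camera coordinates). Camera axes: x right, y up, looking along -z (the intrinsics and any distortion apply to the point x, -y, -z); pixel columns grow to the right and rows downward; lengths in m; the calibration is good to about 2 mm. A picture is of the moment at which its call begins. There is no depth.
- hand_in(): hands the job in, once; it reports no verdict.
The state is a dict: "time": time; "qpos": joint angles; "qvel": joint speeds; "joint_efforts": joint torques, N m; "tool_pos": TCP position; "tool_rot": TCP orientation; "contact_force": force on the tool from outside, world axes, zero at the start; "torque": the same for the moment, N m; "opening": finger opening in m.
Only numpy, scipy, OpenCV 4.12 (cv2) and the standard library are available. Lean on these libraries where they do the work, as an engineer would, in place of code of your own. Each camera call takes 0.05 s, during which the arm holds its last target.

## Working session

There is one attempt and no reset: what is moved stays moved. The work goes in short steps, Python scripts to look and compute and a tool call to move; the robot and the scene stay as the last step left them, time stands still between calls to the robot, and variables do not carry over. Pictures are saved under pics/ and viewed, and the job is handed in when it is done.

Besides the shell and the picture viewer there is one more tool, called after "Call:" by a JSON object that holds its "method" and its "body". send_rows: Moves the arm, as the interface text tells. Its arguments: {"type":"object","properties":{"motion":{"type":"array"},"gripper":{"type":"number"},"grip_force":{"type":"number"}},"required":["motion"]}

```bash
mkdir -p pics
cat > h.py <<'E'
import numpy as np, cv2
from cell import sensors, read_camera, hand_in
def snap(n,f):
    c=read_camera(n); cv2.imwrite('pics/'+f,c['frame'][:,:,::-1].copy()); 
    np.savez('pics/'+f+'.npz',**{k:np.asarray(v) for k,v in c.items()}); return c
def proj(c,p):
    q=c['extrinsics']@np.r_[p,1]; return np.array([c['cx']+c['fx']*q[0]/-q[2], c['cy']-c['fy']*q[1]/-q[2]])
def ray(c,u,v,z):
    E=np.asarray(c['extrinsics']);R=E[:3,:3];o=-R.T@E[:3,3]
    d=R.T@np.array([(u-c['cx'])/c['fx'],-(v-c['cy'])/c['fy'],-1]); return o+d*(z-o[2])/d[2]
E
python3 - <<'E'
from h import *
for n in('scene','top'):
    c=snap(n,n+'0.png'); print({k:v for k,v in c.items() if k!='frame'})
print(sensors.observe())
E
```

```text
{'fx': 382.35643394332504, 'fy': 382.35643394332504, 'cx': 319.5642899287053, 'cy': 193.02167046118782, 'extrinsics': array([[ 0.47402169, -0.88036061, -0.01639013, -0.32261717],
       [ 0.68694506,  0.35810617,  0.63234995, -0.46820202],
       [-0.55082658, -0.31100671,  0.77450946, -0.67614746],
       [ 0.        ,  0.        ,  0.        ,  1.        ]])}
{'fx': 465.52303752830915, 'fy': 465.52303752830915, 'cx': 313.1612174547932, 'cy': 185.44764387819913, 'extrinsics': array([[ 0.19461369, -0.98087435,  0.00331924, -0.1747861 ],
       [ 0.94739866,  0.18884626,  0.25840446, -0.59472846],
       [-0.25408913, -0.0471444 ,  0.96603112, -1.12636974],
       [ 0.        ,  0.        ,  0.        ,  1.        ]])}
{'time': 0.1, 'qpos': array([ 1.13200225e+00,  3.42661240e-01,  1.52492513e+00,  1.58095439e-05,
        1.27539755e+00, -1.46027582e-01]), 'qvel': array([ 0.00034973, -0.00010854, -0.00297801,  0.00125085, -0.00082146,
        0.00011921]), 'joint_efforts': array([ 1.07028784e-03, -4.31999803e+01, -2.44694048e+01,  7.18641886e-02,
        5.25614619e-02, -6.18898639e-05]), 'tool_pos': array([0.15136296, 0.50236301, 0.25110891]), 'tool_rot': array([-1.57217059e+00,  2.17399877e-04, -2.92771257e-01]), 'contact_force': array([ 0.14305441,  0.66137077, -0.30575471]), 'torque': array([-0.0299741 , -0.01645742, -0.00344865]), 'opening': 0.09193615685985722}
```

View pics/scene0.png

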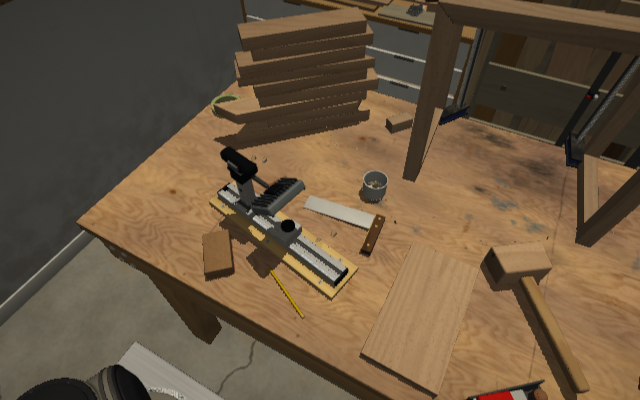

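View pics/top0.png

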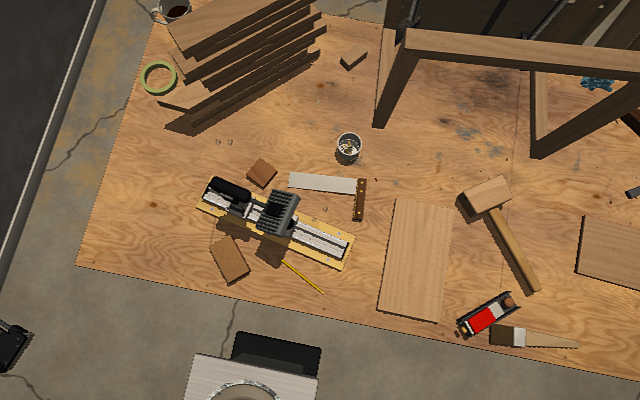

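Run:
```python
import cv2
a=cv2.imread('pics/top0.png')[165:275,185:365]; cv2.imwrite('pics/t1.png',cv2.resize(a,None,fx=4.4,fy=4.4,interpolation=2))
a=cv2.imread('pics/scene0.png')[140:300,200:360]; cv2.imwrite('pics/s1.png',cv2.resize(a,None,fx=3.75,fy=3.75,interpolation=2))
from h import *
for n in('scene','top'):
  c=dict(np.load(f'pics/{n}0.png.npz')); print(proj(c,[.152,.503,.252]),proj(c,[0,0,0]))
```

```text
[-50.27081418 205.90952037] [137.12664178 457.78648494]
[ -0.91625283 328.57000082] [240.92298631 431.24596986]
```

View pics/t1.png

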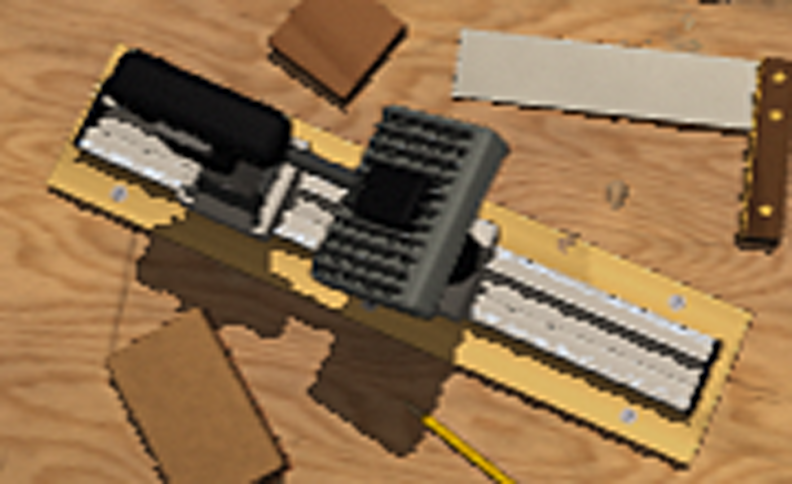

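View pics/s1.png

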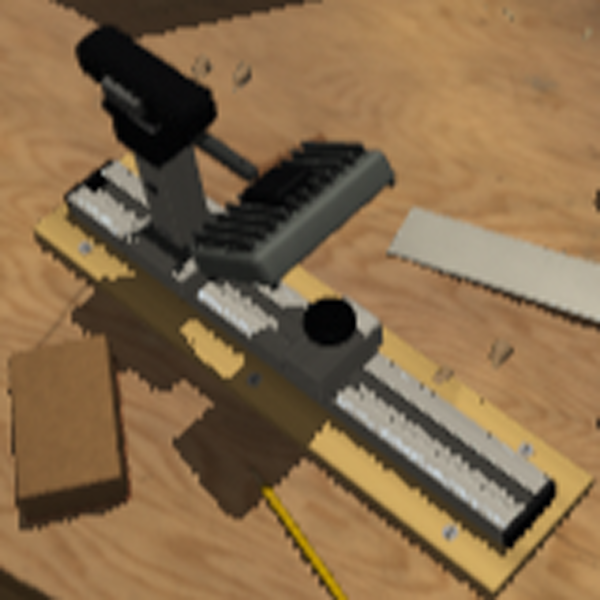

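Run:
```python
from h import *
from scipy.optimize import least_squares
C={n:dict(np.load(f'pics/{n}0.png.npz')) for n in('scene','top')}
S=lambda u,v:(200+u/3.75-.4,140+v/3.75-.4)
T=lambda u,v:(185+u/4.4-.4,165+v/4.4-.4)
L=[(-.05,.215),(.05,.215),(.05,-.215),(-.05,-.215)]
o={'top':[T(50,188),T(118,45),T(752,315),T(688,465)],'scene':[S(35,235),S(127,155),S(592,483),S(493,593)]}
def W(p,l,z):
    c,s=np.cos(p[2]),np.sin(p[2]); return [p[0]+c*l[0]-s*l[1],p[1]+s*l[0]+c*l[1],z]
def f(p,ns=('top','scene')): return np.concatenate([proj(C[n],W(p,l,.012))-q for n in ns for l,q in zip(L,o[n])])
for ns in (('top',),('scene',),('top','scene')):
    r=least_squares(f,[.5,.2,-.2],args=(ns,)); print(ns,r.x,np.round(r.fun,1))
p=r.x
# handle by triangulation at 0.2
for nm,q in (('top',T(197,108)),('scene',S(147,88))):
    w=ray(C[nm],*q,.202)[:2]-p[:2]; c,s=np.cos(p[2]),np.sin(p[2])
    print(nm,'handle world',w+p[:2],'track',[c*w[0]+s*w[1],-s*w[0]+c*w[1]])
w=ray(C['scene'],*S(330,318),.083)[:2]-p[:2];print('knob',[c*w[0]+s*w[1],-s*w[0]+c*w[1]])
```

```text
('top',) [ 0.51692234  0.02927862 -0.21147692] [-1.3 -0.3 -0.2 -0.4  0.6 -0.2  0.9  0.7]
('scene',) [ 0.51162107  0.02931144 -0.20636388] [-2.4 -0.7  1.1 -1.1  0.9 -0.6  0.3  1.4]
('top', 'scene') [ 0.51431162  0.0294603  -0.20961406] [-1.7  0.8 -0.6  0.6  0.4  0.6  0.7  1.6 -1.7 -1.6  1.8 -1.9  1.2 -1.3
  0.5  0.5]
top handle world [0.53845271 0.12640007] track [np.float64(0.0034412080358062515), np.float64(0.09984122161620769)]
scene handle world [0.53038401 0.11903016] track [np.float64(-0.002917329541289454), np.float64(0.09095367310987656)]
knob [np.float64(-0.00019113160033606622), np.float64(-0.04213380584855836)]
```

```bash
cat > ov.py <<'E'
from h import *
import sys
def box(c,im,p,cx,cy,cz,dx,dy,dz,col,k,off):
    cc,s=np.cos(p[2]),np.sin(p[2])
    P=[]
    for i in range(8):
        a=cx+dx/2*(1 if i&1 else -1);b=cy+dy/2*(1 if i&2 else -1);z=cz+dz/2*(1 if i&4 else -1)
        u=proj(c,[p[0]+cc*a-s*b,p[1]+s*a+cc*b,z]); P.append(((u+.5-off)*k).astype(int))
    for i in range(8):
        for b in(1,2,4):
            if not i&b: cv2.line(im,tuple(map(int,P[i])),tuple(map(int,P[i|b])),col,1)
def overlay(f,out,p,hy,sy,mast=0):
    c=dict(np.load(f'pics/{f}.npz')); im=cv2.imread('pics/'+f)
    k=5; top='top' in f
    x0,y0=(190,165) if top else (205,140)
    w,h=(160,115) if top else (150,120)
    im=cv2.resize(im[y0:y0+h,x0:x0+w],None,fx=k,fy=k,interpolation=2); off=np.array([x0,y0])
    box(c,im,p,0,0,.006,.1,.43,.012,(255,0,0),k,off)
    box(c,im,p,0,hy,.2+mast,.03,.1,.026,(0,0,255),k,off)
    box(c,im,p,0,hy-.118,.168+mast,.106,.08,.022,(255,0,255),k,off)
    box(c,im,p,0,hy,.043,.064,.06,.022,(0,255,0),k,off)
    box(c,im,p,0,sy-.017,.046,.06,.034,.028,(0,255,255),k,off)
    cv2.imwrite('pics/'+out,im)
E
python3 - <<'E'
from ov import *
p=[.5143,.0295,-.2096]
overlay('top0.png','ot.png',p,.097,-.025);overlay('scene0.png','os.png',p,.097,-.025)
E
```

```text
(no output)
```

View pics/ot.png

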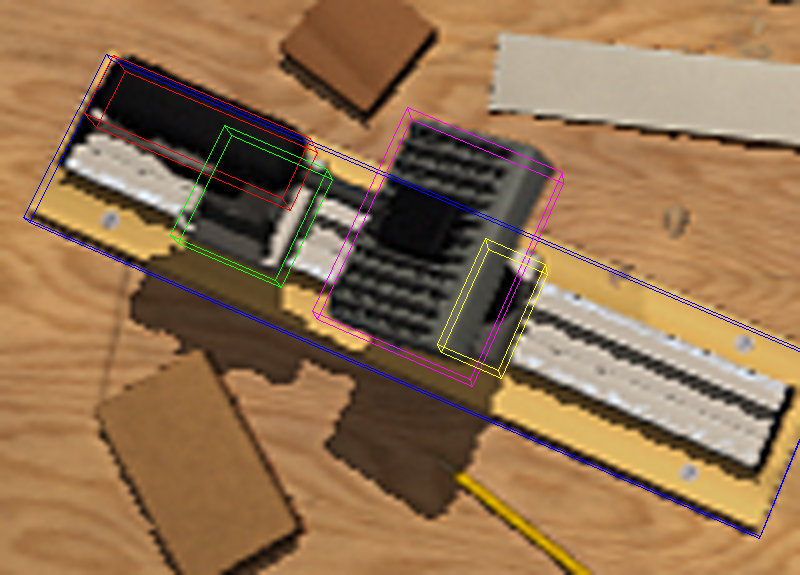

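View pics/os.png

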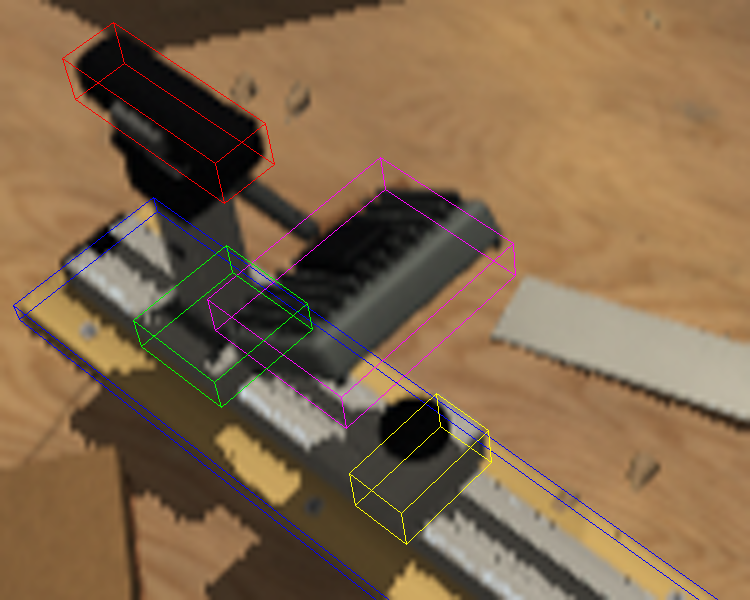

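Call:
{"method": "send_rows", "body": {"motion": [[[0.03,-0.02,-0.016,7],[0.07,-0.04,-0.037,14],[0.11,-0.06,-0.058,21],[0.15,-0.06,-0.079,28],[0.19,-0.06,-0.1,35],[0.23,-0.06,-0.121,42],[0.27,-0.06,-0.142,49],[0.31,-0.06,-0.163,56]]], "gripper": 1, "grip_force": 20}}

```text
time: 0.9
tool_pos: [0.402, 0.2553, 0.3111]
tool_rot: [-1.572, -0.001, -1.275]
contact_force: [-0.2, 0.7, -0.2]
opening: 0.092
```

```bash
cat > go.py <<'E'
from h import *
import sys
def rel(target,yawdeg):
    s=sensors.observe(); r=s['tool_rot'];from scipy.spatial.transform import Rotation as Ro
    R=Ro.from_euler('xyz',r).as_matrix()
    print('t',s['time'],'pos',s['tool_pos'],'rot',np.degrees(r),'F',s['contact_force'],'op',s['opening'])
    print('rel',np.round(R.T@(np.array(target)-s['tool_pos']),4),'twist',np.degrees(r[2])-yawdeg)
if __name__=='__main__': rel([float(x) for x in sys.argv[1:4]],float(sys.argv[4]))
E
python3 go.py .535 .123 .30 -102
python3 - <<'E'
from h import *
c=dict(np.load('pics/top0.png.npz'))
for u,v,z in((185,132,.02),(190,58,.25),(200,127,.05),(165,30,.2)): print(ray(c,u,v,z))
E
```

```text
t 0.9 pos [0.40203661 0.25533741 0.31109417] rot [-9.00765607e+01 -5.43414248e-02 -7.30653890e+01] F [-0.24024077  0.67951721 -0.24999955] op 0.09195968949652315
rel [0.1653 0.0111 0.0887] twist 28.93461104558915
[0.71462091 0.32970689 0.02      ]
[0.82282876 0.28458681 0.25      ]
[0.7269223  0.28244726 0.05      ]
[0.91304455 0.38763157 0.2       ]
```

Call:
{"method": "send_rows", "body": {"motion": [[[0.035,0,0.019,7],[0.075,0,0.04,14],[0.115,0,0.062,21],[0.15,0.005,0.08,28.9],[0.165,0.01,0.089,28.9],[0.165,0.011,0.089,28.9],[0.165,0.011,0.089,28.9]]]}}

```text
time: 1.6
tool_pos: [0.5345, 0.124, 0.2995]
tool_rot: [-1.574, -0.001, -1.778]
contact_force: [0.6, 0.4, 0.8]
opening: 0.0917
```

```bash
python3 go.py .535 .123 .206 -102
python3 - <<'E'
from h import *
for n in('scene','top'): snap(n,n+'1.png')
from ov import *
p=[.5143,.0295,-.2096]
s=sensors.observe()['tool_pos']
for n,(x0,y0) in (('top',(150,110)),('scene',(170,60))):
  c=dict(np.load(f'pics/{n}1.png.npz'));im=cv2.imread(f'pics/{n}1.png')
  im=cv2.resize(im[y0:y0+150,x0:x0+200],None,fx=4,fy=4,interpolation=2)
  box(c,im,p,0,.097,.2,.03,.1,.026,(0,0,255),4,np.array([x0,y0]))
  u=(proj(c,s-[0,0,.025])+.5-[x0,y0])*4; cv2.circle(im,tuple(int(i) for i in u),4,(0,255,0),1)
  cv2.imwrite(f'pics/{n}1o.png',im)
E
```

```text
t 1.6 pos [0.53447969 0.12396769 0.2995054 ] rot [-9.01578433e+01 -8.42847121e-02 -1.01862525e+02] F [0.5801055  0.36097636 0.83627489] op 0.09173172629652612
rel [0.0007 0.0935 0.001 ] twist 0.13747498515461132
```

View pics/top1o.png

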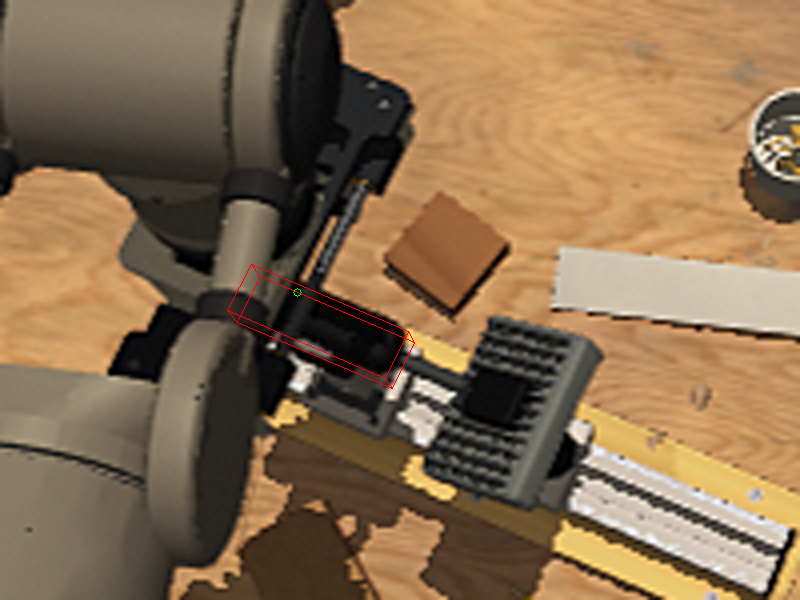

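View pics/scene1o.png

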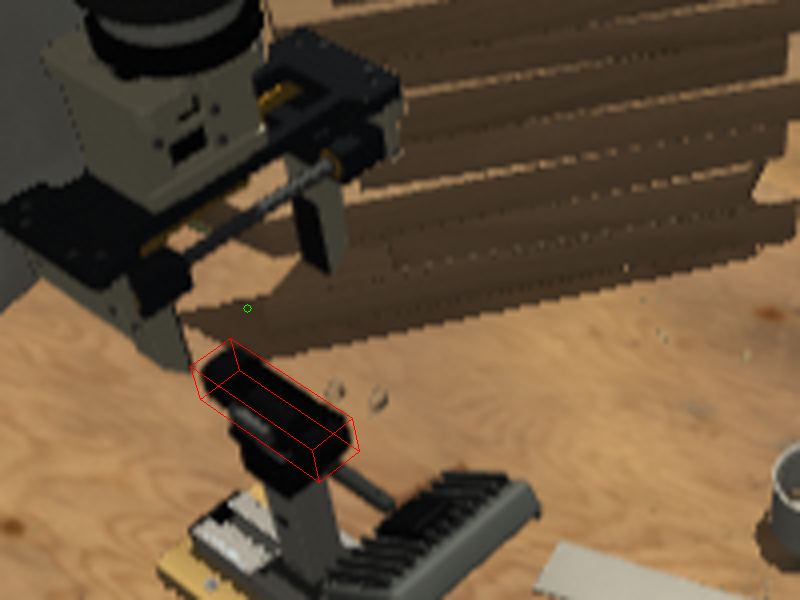

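Run:
```python
from ov import *
p=[.5143,.0295,-.2096]
c=dict(np.load('pics/scene0.png.npz'));im=cv2.imread('pics/scene0.png');x0,y0=215,140
im=cv2.resize(im[y0:y0+45,x0:x0+60],None,fx=13,fy=13,interpolation=2)
im=cv2.convertScaleAbs(im,alpha=2.0,beta=20)
box(c,im,p,0,.097,.2,.03,.1,.026,(0,0,255),13,np.array([x0,y0]))
box(c,im,p,-.01825,.097,.2,.0065,.032,.014,(0,255,0),13,np.array([x0,y0]))
cv2.imwrite('pics/z.png',im)
```

```text
(no output)
```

View pics/z.png

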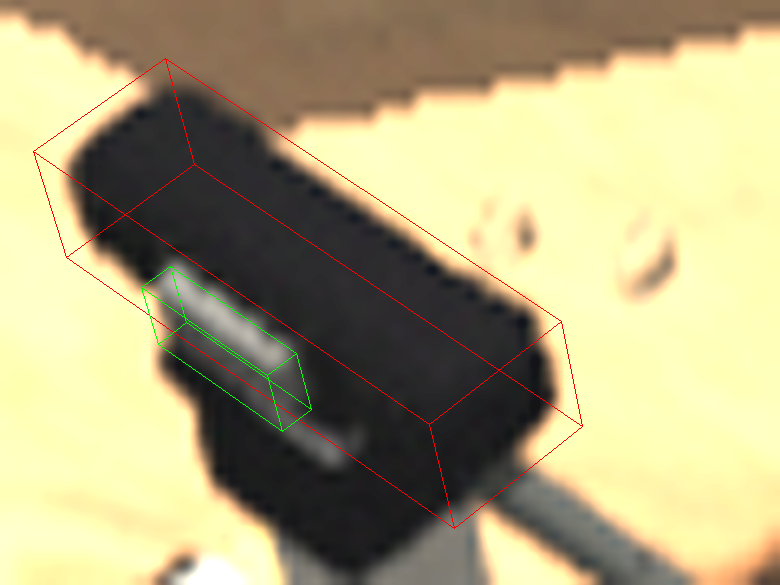

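Call:
{"method": "send_rows", "body": {"motion": [[[0,0.03,0.001,0.1],[0,0.06,0.001,0.1],[0,0.085,0.001,0.1],[0,0.0935,0.001,0.1],[0,0.0935,0.001,0.1],[0,0.0935,0.001,0.1]]]}}

```text
time: 2.3
tool_pos: [0.5357, 0.125, 0.2084]
tool_rot: [-1.57, -0.0, -1.778]
contact_force: [0.2, -0.8, 0.1]
opening: 0.0918
```

```bash
python3 go.py .5355 .1242 .206 -102
python3 - <<'E'
from h import *
for n in('scene','top'):
  snap(n,n+'2.png'); x0,y0=(190,140) if n=='top' else (200,100)
  im=cv2.imread(f'pics/{n}2.png')[y0:y0+90,x0:x0+120]
  cv2.imwrite(f'pics/{n}2o.png',cv2.convertScaleAbs(cv2.resize(im,None,fx=6.5,fy=6.5,interpolation=2),alpha=1.5,beta=10))
E
```

```text
t 2.3 pos [0.53567487 0.12496922 0.20836551] rot [-8.99344807e+01 -2.16494655e-02 -1.01850036e+02] F [ 0.20511341 -0.77109663  0.05270181] op 0.09176664013969871
rel [ 0.0008  0.0024 -0.    ] twist 0.14996407134400158
```

View pics/scene2o.png

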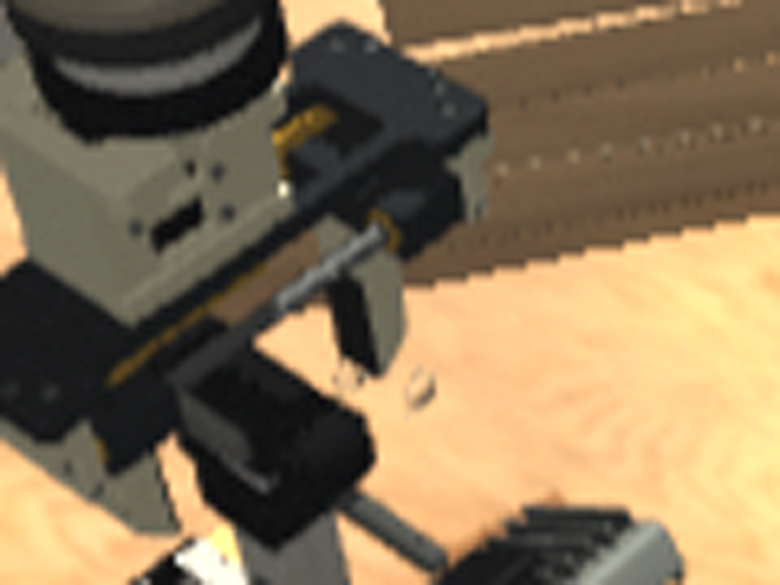

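Call:
{"method": "send_rows", "body": {"motion": [[[0,0.002,0,0],[0,0.002,0,0],[0,0.002,0,0],[0,0.002,0,0],[0,0.002,0,0],[0,0.002,0,0]]], "gripper": 0.15, "grip_force": 20}}

```text
time: 3.0
tool_pos: [0.5359, 0.1246, 0.2065]
tool_rot: [-1.569, -0.0, -1.778]
contact_force: [0.3, 0.6, 0.2]
opening: 0.0481
```

```bash
python3 go.py .5143 .0295 .206 -102
python3 - <<'E'
from h import *
for n in('scene','top'):
  snap(n,n+'3.png'); x0,y0=(190,140) if n=='top' else (200,100)
  im=cv2.imread(f'pics/{n}3.png')[y0:y0+90,x0:x0+120]
  cv2.imwrite(f'pics/{n}3o.png',cv2.convertScaleAbs(cv2.resize(im,None,fx=6.5,fy=6.5,interpolation=2),alpha=1.5,beta=10))
E
```

```text
t 3.0 pos [0.53588845 0.12464065 0.20648656] rot [-8.99030376e+01 -1.48187574e-02 -1.01884266e+02] F [0.31249276 0.61556155 0.16402162] op 0.04808306272909095
rel [ 0.0975  0.0005 -0.0015] twist 0.11573445907882274
```

View pics/scene3o.png

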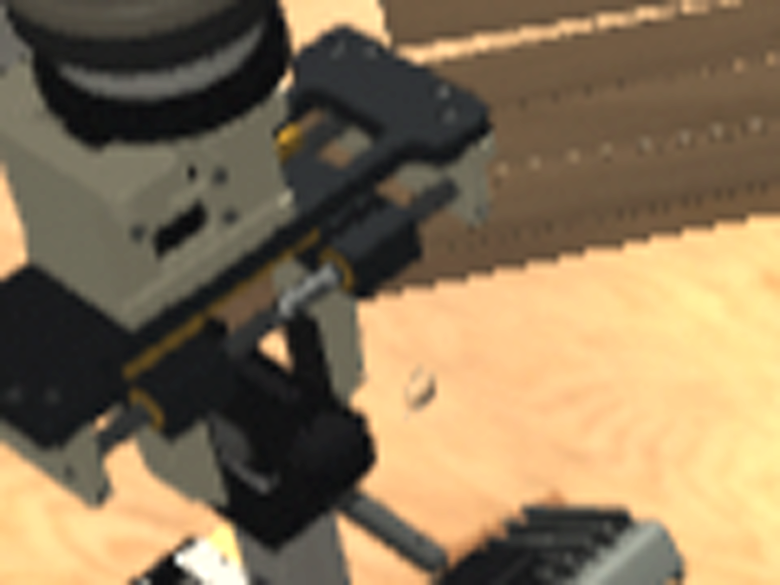

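Call:
{"method": "send_rows", "body": {"motion": [[[0,0,0,0],[0,0,0,0],[0,0,0,0],[0,0,0,0]]], "gripper": 0.15}}

```text
time: 3.5
tool_pos: [0.5371, 0.1244, 0.2064]
tool_rot: [-1.567, 0.0, -1.779]
contact_force: [5.6, -0.9, -3.7]
opening: 0.0297
```

```bash
python3 go.py .5143 .0295 .206 -102
python3 - <<'E'
from h import *
for n in('scene','top'):
  snap(n,n+'4.png'); x0,y0=(190,140) if n=='top' else (200,100)
  im=cv2.imread(f'pics/{n}4.png')[y0:y0+90,x0:x0+120]
  cv2.imwrite(f'pics/{n}4o.png',cv2.convertScaleAbs(cv2.resize(im,None,fx=6.5,fy=6.5,interpolation=2),alpha=1.5,beta=10))
E
```

```text
t 3.5 pos [0.53712175 0.12437258 0.20641409] rot [-8.97571413e+01  4.61577734e-03 -1.01914014e+02] F [ 5.58630531 -0.91387532 -3.7345669 ] op 0.02971824135548272
rel [ 0.0975  0.0004 -0.0027] twist 0.0859855715414568
```

View pics/scene4o.png

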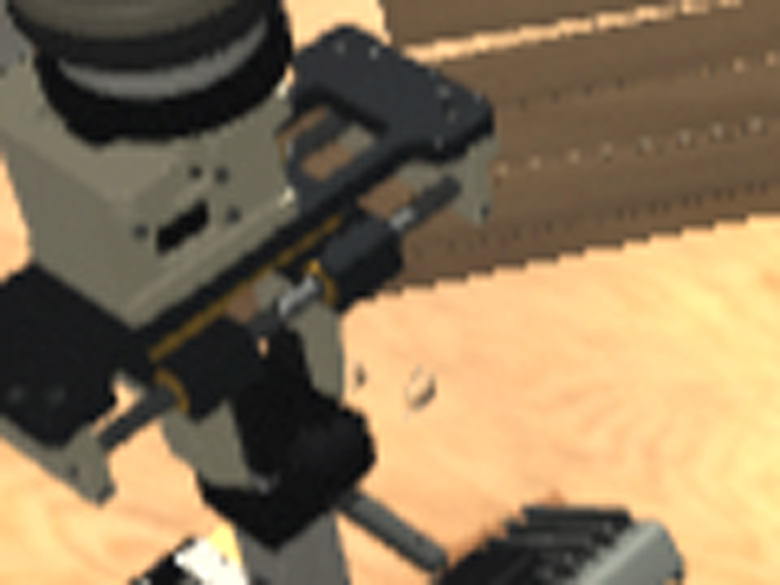

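Call:
{"method": "send_rows", "body": {"motion": [[[0.01,0,0.001,0],[0.022,0,0.002,0],[0.034,0,0.002,0],[0.046,0,0.002,0],[0.058,0,0.002,0],[0.068,0,0.002,0],[0.076,0,0.002,0],[0.08,0,0.002,0]]]}}

```text
time: 4.4
tool_pos: [0.5204, 0.0462, 0.2064]
tool_rot: [-1.571, 0.001, -1.779]
contact_force: [-8.6, 5.3, 5.7]
opening: 0.0299
```

```bash
python3 go.py .5143 .0295 .206 -102
python3 - <<'E'
from h import *
for n in('scene','top'):
  snap(n,n+'5.png'); x0,y0=(190,140) if n=='top' else (215,130)
  im=cv2.imread(f'pics/{n}5.png')[y0:y0+90,x0:x0+120]
  cv2.imwrite(f'pics/{n}5o.png',cv2.convertScaleAbs(cv2.resize(im,None,fx=6.5,fy=6.5,interpolation=2),alpha=1.5,beta=10))
E
```

```text
t 4.4 pos [0.52044671 0.04617955 0.20636253] rot [-9.00312400e+01  4.91562549e-02 -1.01935558e+02] F [-8.59468448  5.28585378  5.71483079] op 0.02993670223868069
rel [ 0.0176  0.0003 -0.0026] twist 0.06444159224396628
```

View pics/scene5o.png

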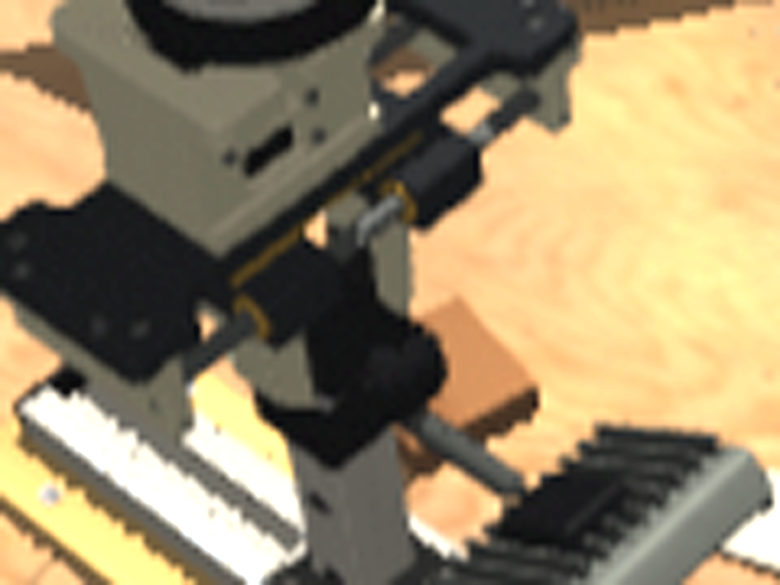

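Call:
{"method": "send_rows", "body": {"motion": [[[0.003,0,-0.001,0],[0.006,0,-0.001,0],[0.009,0,-0.001,0],[0.011,0,-0.001,0],[0.011,0,-0.001,0]]]}}

```text
time: 5.0
tool_pos: [0.5179, 0.0351, 0.2064]
tool_rot: [-1.57, 0.001, -1.779]
contact_force: [6.4, 1.8, -3.2]
opening: 0.0297
```

Call:
{"method": "send_rows", "body": {"motion": [[[0.003,0,0,0],[0.006,0,0,0],[0.008,0,0,0],[0.008,0,0,0]]]}}

```text
time: 5.4
tool_pos: [0.5174, 0.0328, 0.2066]
tool_rot: [-1.569, 0.012, -1.78]
contact_force: [10.1, 27.0, -3.8]
opening: 0.0299
```

Call:
{"method": "send_rows", "body": {"motion": [[[0.003,0,0.001,0],[0.003,0,0.001,0],[0.003,0,0.001,0],[0.003,0,0.001,0]]]}}

```text
time: 5.8
tool_pos: [0.5175, 0.033, 0.2066]
tool_rot: [-1.57, 0.018, -1.779]
contact_force: [1.8, 16.2, -1.4]
opening: 0.0297
```

```bash
python3 go.py .5143 .0295 .297 -102
python3 - <<'E'
from h import *
for n in('scene','top'):
  snap(n,n+'6.png'); x0,y0=(190,160) if n=='top' else (240,165)
  im=cv2.imread(f'pics/{n}6.png')[y0:y0+90,x0:x0+120]
  cv2.imwrite(f'pics/{n}6o.png',cv2.convertScaleAbs(cv2.resize(im,None,fx=6.5,fy=6.5,interpolation=2),alpha=1.5,beta=10))
E
```

```text
t 5.8 pos [0.51745337 0.03297578 0.20659235] rot [ -89.95838482    1.00509863 -101.9409532 ] F [ 1.83190575 16.17533009 -1.35852224] op 0.02971347984893308
rel [ 0.0025 -0.0905 -0.0023] twist 0.05904680227075687
```

View pics/scene6o.png

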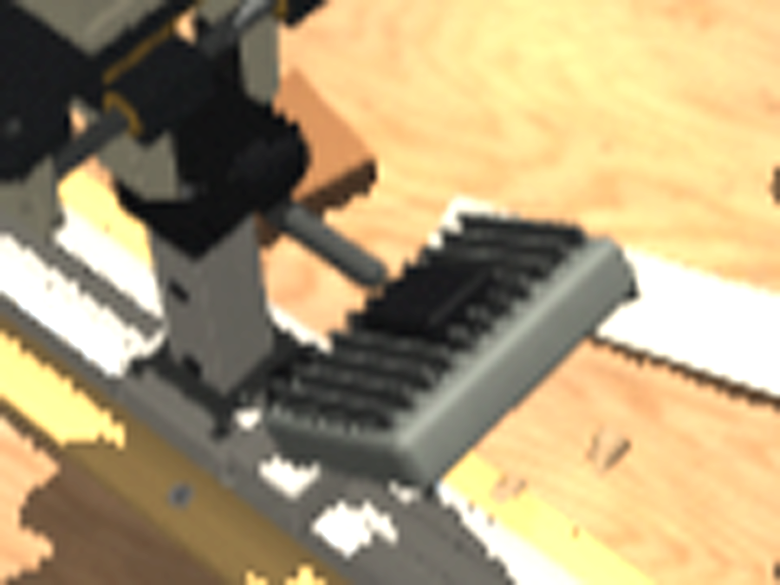

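View pics/top6o.png

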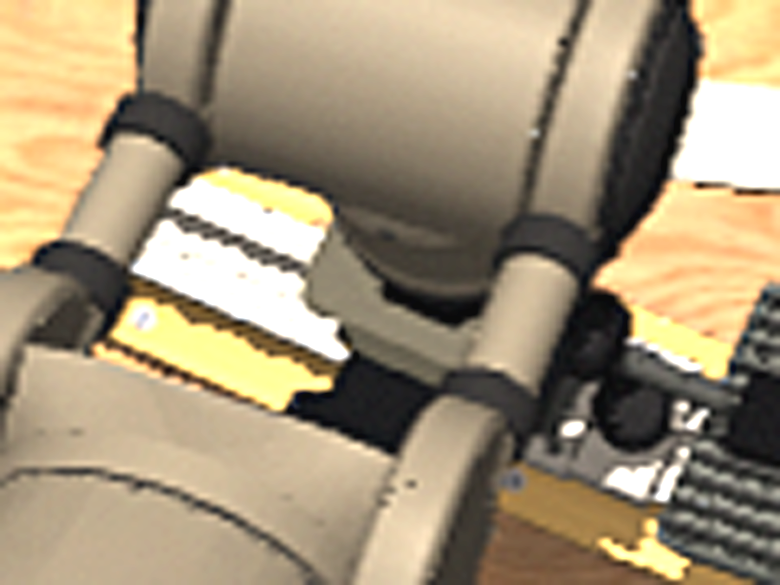

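Call:
{"method": "send_rows", "body": {"motion": [[[0.002,-0.004,0,0],[0.002,-0.012,0,0],[0.002,-0.022,0,0],[0.001,-0.032,0,0],[0.001,-0.042,0,0],[0.001,-0.052,0,0],[0.001,-0.06,0,0],[0.001,-0.066,0,0]]], "grip_force": 25}}

```text
time: 6.7
tool_pos: [0.5174, 0.033, 0.2726]
tool_rot: [-1.57, 0.022, -1.779]
contact_force: [5.8, 11.5, -5.5]
opening: 0.0301
```

```bash
python3 go.py .5175 .033 .297 -102
python3 - <<'E'
from h import *
for n in('scene','top'):
  snap(n,n+'7.png'); x0,y0=(190,160) if n=='top' else (240,130)
  im=cv2.imread(f'pics/{n}7.png')[y0:y0+120,x0:x0+120]
  cv2.imwrite(f'pics/{n}7o.png',cv2.convertScaleAbs(cv2.resize(im,None,fx=5,fy=5,interpolation=2),alpha=1.5,beta=10))
E
```

```text
t 6.7 pos [0.51738405 0.03295307 0.27260616] rot [ -89.95091253    1.25316435 -101.91747303] F [ 5.79373267 11.54280956 -5.5100356 ] op 0.030095171418087884
rel [-0.0006 -0.0244  0.0001] twist 0.08252697417438526
```

View pics/scene7o.png

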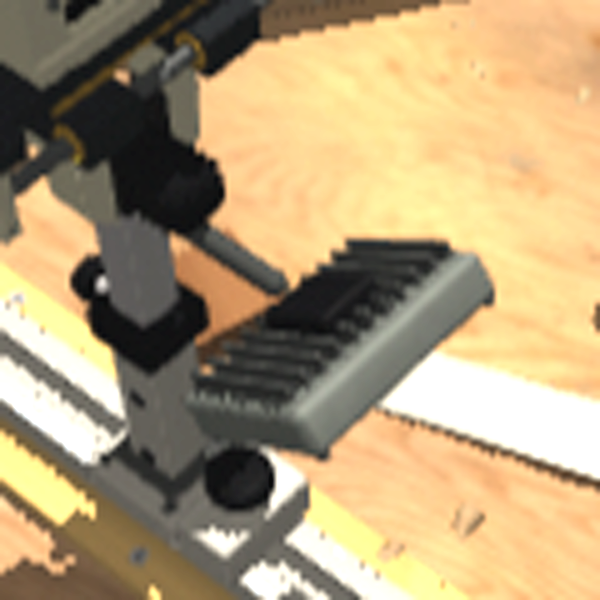

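Call:
{"method": "send_rows", "body": {"motion": [[[0.001,-0.006,0.001,0],[0.001,-0.013,0.001,0],[0.001,-0.019,0.001,0],[0.001,-0.023,0.001,0],[0.001,-0.026,0.001,0],[0.001,-0.026,0.001,0],[0.001,-0.026,0.001,0]]], "grip_force": 35}}

```text
time: 7.5
tool_pos: [0.5175, 0.0329, 0.2967]
tool_rot: [-1.574, 0.025, -1.778]
contact_force: [3.8, 9.1, -12.9]
opening: 0.0299
```

Call:
{"method": "send_rows", "body": {"motion": [[[0.001,-0.002,0,0],[0.001,-0.002,0,0],[0.001,-0.002,0,0],[0.001,-0.002,0,0]]]}}

```text
time: 7.9
tool_pos: [0.5174, 0.033, 0.2967]
tool_rot: [-1.576, 0.027, -1.778]
contact_force: [6.9, 6.7, -14.1]
opening: 0.0297
```

```bash
python3 go.py .5175 .033 .297 -102
python3 - <<'E'
from h import *
for n in('scene','top'):
  snap(n,n+'8.png')
x0,y0=(240,110)
im=cv2.imread(f'pics/scene8.png')[y0:y0+120,x0:x0+120]
cv2.imwrite(f'pics/s8o.png',cv2.convertScaleAbs(cv2.resize(im,None,fx=5,fy=5,interpolation=2),alpha=1.5,beta=10))
E
```

```text
t 7.9 pos [0.51743857 0.03296717 0.2966848 ] rot [ -90.27530272    1.53065539 -101.88187225] F [  6.86324109   6.7371318  -14.06336382] op 0.029650351023916294
rel [-0.0001 -0.0003  0.0001] twist 0.11812775279884136
```

View pics/s8o.png

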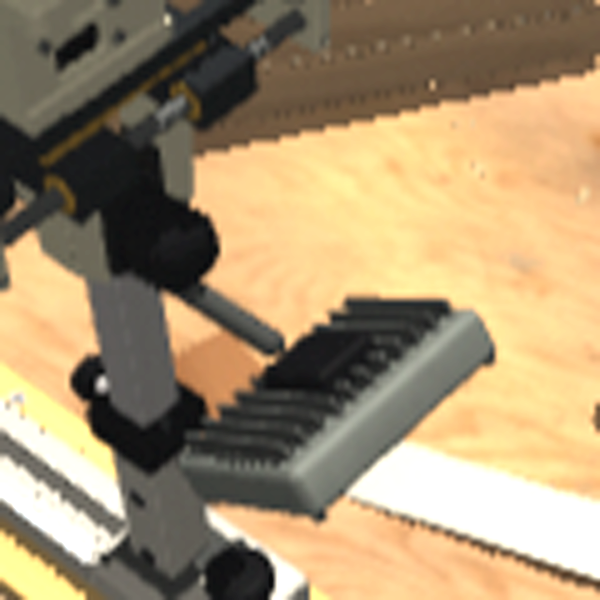

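View pics/top8.png

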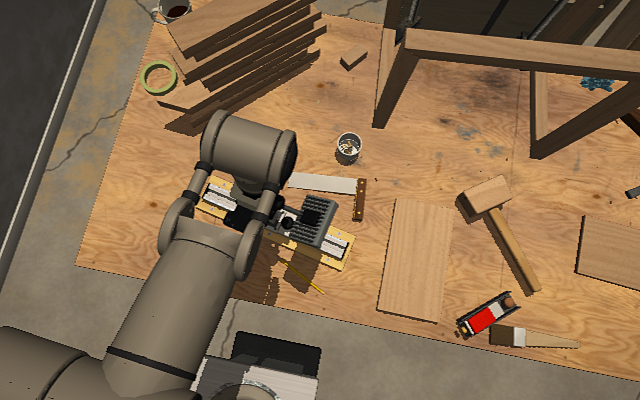

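```bash
python3 -c "
from h import *
print(hand_in()); print(sensors.observe())"
```

```text
the job is handed in; nothing more can be done
None
the job is handed in; nothing more can be done
```

The lamp's foot is against the stop block, and the mast is drawn up to its second stop. The gripper is still holding the handle with the button squeezed in, so you can tighten the collar. I handed the job in at about 8 s on the robot's clock.

- **Slide:** I gripped the handle across its button before sliding, not after as you described. The mast stayed down during the slide: TCP height was unchanged at 0.2065 m. The foot met the stop with up to about 27 N of push, about 1 mm from where I had measured it should. The pictures show foot and block touching.
- **Lift:** the TCP rose 90.1 mm, matching the 90 mm of travel. It now pulls about 14 N on the end stop, which includes the mast's weight. The opening stayed at about 30 mm, so the button is in and I saw no slip. The grip is set to 35 N, with a light push still holding the foot against the block.
- **Things left in place:** in the last top picture the panel, try square, tin and pencil are where they started. The wood block and sanding block were partly or wholly hidden by the arm in that picture. The arm and gripper stayed well above both, but I did not check their final position by eye.
- **Small disagreement:** the tool is tilted about 1.5° from pushing against the stop. I left it that way.

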